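# Complete the assay kit tray, one of each

## Robot

A 6-joint arm with a two-finger parallel gripper is mounted at the origin on the work surface. World frame = base frame: x ahead of the robot, y to its left, z up, the work surface at z = 0. Lengths are in mm, angles in rad, forces in N, time in s.
With the tool pointing down it reaches from about 400 to 825 mm from the base axis. Payload 7 kg.
Tool frame: the origin (TCP) lies on the centre line of the jaws, within the pads' length; the fingertips stand manip.tip_reach ahead of it and the grasp point (between the pads) lies 8 mm behind it (manip.tip_reach is the distance from the TCP to the fingertips, in mm); z points along the fingers, y is the direction in which the jaws open and shut (so a half turn about z gives the same grasp; the last joint's range is limited). The gripper opens to 88 mm and grips with 3 to 60 N. Pads are 19 mm wide; open, the fingers measure 130 mm over their backs; the gripper's body (78 mm by 193 mm) begins 47 mm behind the grasp point.
Start: joints at [1.435, 0.359, 0.012, 0, -1.224, -0.288], TCP at [277.584, 615.258, 237.561] pointing down, gripper open.
Joint ranges: [-3.07, 3.07], [-1.43, 2.12], [-1.02, 1.25], [-3.03, 1.67], [-3.05, -0], [-3.03, 3.03]. Speed limits (rad/s): [2.39, 2.39, 3.01, 3.14, 3.14, 3.14].

## Interface

Orientations are given as [roll, pitch, yaw] about the fixed x, y, z axes, in that order (R = Rz(yaw) Ry(pitch) Rx(roll)).
In Python, from rig import telemetry, get_image, camera_model, order, manip gives the robot as it stands. The module is installed in compiled form; this text tells all that it offers.
- The arm moves only by the shell command python3 -m creep 'ROWS' [FORCE]. ROWS is a JSON object of lists of equal length, an entry for each row: "claw": the closure, from 0 (fully open) to 1 (shut); "slide": the shift along the tool's x, y, z scaled (see below), a list of three; "twist": the turn, a rotation vector about the tool's x, y, z scaled (see below), a list of three. In form: {"claw": [claw, ...], "slide": [[x, y, z], ...], "twist": [[ax, ay, az], ...]}. A call has 1 to 20 rows; each row shifts and turns the commanded pose from where the row before left it, along the tool's axes as they then stand; what a row does not reach is not made up. The controller multiplies each number of a shift by 100 mm and each number of a turn by 60 degrees. A row lasts 1/10 s, in which the tool goes at most 50 mm and 8.59 degrees, less where a joint would pass 70% of its speed; a pose out of reach is approached as far as the arm can. A call with a number of a shift or a turn outside -1 to 1 is refused whole. A call with a gripper value outside its range is refused whole. The fingers move at their own pace and stop on an object; FORCE is the grip in N (left out, the last holds). Time passes only in rows, so rows that do not move let the fingers close. It gives the time, the measured TCP pose, the force and the opening at its end, in the units of the state.
- telemetry.sense(): the state, without advancing time (a new reading comes with each control period).
- get_image(name): name is "side" or "top" or "wrist"; returns (picture, depth): 384x512x3 uint8, blue, green, red; 384x512 float32, mm along the optical axis (not along the pixel's ray), 0 where there is no reading.
- camera_model(name): a dict with "vertical_fov" (degrees; the focal length in pixels is half the picture's height over the tangent of half this angle, whatever the lens; pixels are square), "cx", "cy" (the principal point, pixels), "R" (3x3) and "t" (3): a world point X has camera coordinates R X + t. Camera axes: x right, y down, z forward; pixel columns grow to the right and rows downward; lengths in mm; the calibration is good to about 2 mm. A picture is of the moment at which its call begins: read the wrist's pose just before it. camera_model takes no time and is no camera call; for the wrist camera it gives the pose at the moment of the call.
- order.finish_job(): hands the job in, once; it reports no verdict.
The state is a dict: "time": time; "joints": joint angles; "dq": joint speeds; "tau": joint torques, N m; "eef_pos": TCP position; "orientation": TCP orientation; "wrist_force": force on the tool from outside, world axes, zero at the start; "ft_torque": the same for the moment, N m; "width": finger opening in mm.
Only numpy, scipy, OpenCV 4.12 (cv2) and the standard library are available. Lean on these libraries where they do the work, as an engineer would, in place of code of your own. Each camera call takes 0.05 s, during which the arm holds its last target. There are 200 camera calls.

## Task

Complete the blue kit tray so that its four compartments hold exactly one amber bottle, one yellow rack, one white pot with a blue lid and one purple cartridge, one to a compartment, each standing upright on the tray floor. One compartment is filled already: do not add a second of that type, and leave all the spare items standing upright on the grey mat. Set things down rather than dropping them, and do not push or tip the wash bottle, the tube rack or the pipette stand.

Things in the scene. Friction and masses are not known exactly. Their poses are not given: they have to be found in the camera images.
- bottle_a: Small amber reagent bottle with a white screw cap, standing upright. Round: body diameter 34 from the bottom to 50 high with a white band round it, shoulder to 58, then the cap, diameter 24, top at 78. About 90 g. One of two identical ones (bottle_a, bottle_b), either of which will do. One of the eight kit items, drawn at random, already stands in the kit tray at the start; the other seven stand on the stock mat. Origin: centre of its underside, z up.
- rack_a: Yellow micro-tube rack: a solid block with a grid of small dark wells drawn on its top, 54 along its own x, 32 along its own y, 46 high. About 60 g. One of two identical ones (rack_a, rack_b), either of which will do. One of the eight kit items, drawn at random, already stands in the kit tray at the start; the other seven stand on the stock mat. Origin: centre of its underside, z up.
- pot_a: White specimen pot with a blue screw lid. Round: body diameter 45 up to 38 high, lid diameter 48 from 38 to 50 (top). About 70 g. One of two identical ones (pot_a, pot_b), either of which will do. One of the eight kit items, drawn at random, already stands in the kit tray at the start; the other seven stand on the stock mat. Origin: centre of its underside, z up.
- cartridge_a: Purple reagent cartridge with a small white patch on top: a block 46 along its own x, 26 along its own y, 60 high. About 80 g. One of two identical ones (cartridge_a, cartridge_b), either of which will do. One of the eight kit items, drawn at random, already stands in the kit tray at the start; the other seven stand on the stock mat. Origin: centre of its underside, z up.
- bottle_b: Small amber reagent bottle with a white screw cap, standing upright. Round: body diameter 34 from the bottom to 50 high with a white band round it, shoulder to 58, then the cap, diameter 24, top at 78. About 90 g. One of two identical ones (bottle_a, bottle_b), either of which will do. One of the eight kit items, drawn at random, already stands in the kit tray at the start; the other seven stand on the stock mat. Origin: centre of its underside, z up.
- rack_b: Yellow micro-tube rack: a solid block with a grid of small dark wells drawn on its top, 54 along its own x, 32 along its own y, 46 high. About 60 g. One of two identical ones (rack_a, rack_b), either of which will do. One of the eight kit items, drawn at random, already stands in the kit tray at the start; the other seven stand on the stock mat. Origin: centre of its underside, z up.
- pot_b: White specimen pot with a blue screw lid. Round: body diameter 45 up to 38 high, lid diameter 48 from 38 to 50 (top). About 70 g. One of two identical ones (pot_a, pot_b), either of which will do. One of the eight kit items, drawn at random, already stands in the kit tray at the start; the other seven stand on the stock mat. Origin: centre of its underside, z up.
- cartridge_b: Purple reagent cartridge with a small white patch on top: a block 46 along its own x, 26 along its own y, 60 high. About 80 g. One of two identical ones (cartridge_a, cartridge_b), either of which will do. One of the eight kit items, drawn at random, already stands in the kit tray at the start; the other seven stand on the stock mat. Origin: centre of its underside, z up.
- kit_tray: Blue square kit tray, fixed to the bench, 156 x 156, any yaw: floor 4 thick, with four square compartments (two by two, 72 x 72 inside, centres 76 apart) between walls 4 thick whose tops are 18 above the bench (14 above the tray floor). Origin: centre of its underside, at bench height; x and y along its sides, z up. Exactly one compartment is filled at the start, always the one at place_0.
- place_0 (a point): Centre of the floor (4 above the bench) of the kit tray's compartment on its +x +y side, 38 from the tray's centre along each tray axis; axes as the tray's.
- place_1 (a point): Centre of the floor (4 above the bench) of the kit tray's compartment on its -x +y side, 38 from the tray's centre along each tray axis; axes as the tray's.
- place_2 (a point): Centre of the floor (4 above the bench) of the kit tray's compartment on its -x -y side, 38 from the tray's centre along each tray axis; axes as the tray's.
- place_3 (a point): Centre of the floor (4 above the bench) of the kit tray's compartment on its +x -y side, 38 from the tray's centre along each tray axis; axes as the tray's.
- stock_mat: Dark grey square mat, fixed to the bench, 270 x 270 x 4 thick. Origin: centre of its underside, at bench height; x and y along its sides. Carries seven kit items, about 82 apart (each up to 9 off, any yaw) in rows, and the wash bottle in the middle.
- wash_bottle: Bystander: white wash bottle with a red top, standing loose in the middle of the stock mat; diameter 48 up to 70 high, narrowing to 30 at 84, red cap to 98, thin nozzle to 116. Origin: centre of its underside.
- tube_rack: Bystander: white rack of glass tubes, some with blue caps, loose on the bench beyond the work; 60 along its x, 140 along its y, 108 high over the caps. Origin: centre of its underside.
- pipette_stand: Bystander: loose stand with two cream pipettes; round foot of diameter 100, 230 high, head 70 along its y. Origin: centre of its underside.
Mind the look-alikes: they are no part of the job. What is shaped like the cartridge_b but green or turquoise is not meant.

How it is judged:
By the outcome, as a careful person would: the job done as asked, in the order asked, and still so for the second after the job is handed in, with the robot touching nothing.
It also fails if it takes over 70 s, if anything falls off the work surface, if the arm or the gripper's body presses on something with over 40 N, if the wrist force passes 120 N, or if a joint passes its speed limit or range.

## Working session

There is one attempt and no reset: what is moved stays moved. The work goes in short steps, Python scripts to look and compute and a shell command to move; the robot and the scene stay as the last step left them, time stands still between calls to the robot, and variables do not carry over. Pictures are saved under pics/ and viewed, about 8 in all and at most 12, crops included, and the job is handed in when it is done.

```bash
mkdir -p pics
python3 - <<'E'
from rig import telemetry,get_image,camera_model,manip
import cv2,numpy as np
print(telemetry.sense()); print(manip.tip_reach)
for n in("top","side"):
    p,d=get_image(n); c=camera_model(n); print(n,c)
    cv2.imwrite(f"pics/{n}0.png",p); np.savez(f"{n}0.npz",p=p,d=d,**{k:np.array(v) for k,v in c.items() if not isinstance(v,str)})
E
```

```text
{'time': 0.0, 'joints': array([ 1.43507565e+00,  3.59403867e-01,  1.10490963e-02, -3.42084984e-04,
       -1.22408174e+00, -2.88126038e-01]), 'dq': array([-0.00094542,  0.00113712, -0.00051337, -0.00015007, -0.00071478,
       -0.00123121]), 'tau': array([-1.28293336e-04, -5.82719064e+01,  2.93063235e+01,  6.99720696e+00,
        7.16366252e-03, -1.52031243e-04]), 'eef_pos': array([277.42357046, 614.83961793, 236.60888559]), 'orientation': array([ 3.13992869e+00, -1.57790853e-04, -4.23963093e-01]), 'wrist_force': array([-0.14526943,  0.09276461, -0.51686215]), 'ft_torque': array([-0.06276817, -0.00989908,  0.04139457]), 'width': 87.62121078434981}
11.0
top {'vertical_fov': 54.63294647428099, 'cx': 254.2552187402061, 'cy': 198.07174102535726, 'R': array([[ 0.00836668, -0.99995499, -0.0044737 ],
       [-0.9981798 , -0.00808445, -0.0597639 ],
       [ 0.05972504,  0.00496559, -0.99820252]]), 't': array([-112.77318988,  571.02402258, 1182.4773079 ])}
side {'vertical_fov': 50.956527480452785, 'cx': 263.12195424722546, 'cy': 192.93793992371084, 'R': array([[-0.99478138, -0.10027454, -0.01884206],
       [-0.05760137,  0.70437836, -0.70748372],
       [ 0.08421454, -0.7027063 , -0.70647843]]), 't': array([589.08317409, 148.60059027, 871.24153426])}
```

View pics/top0.png

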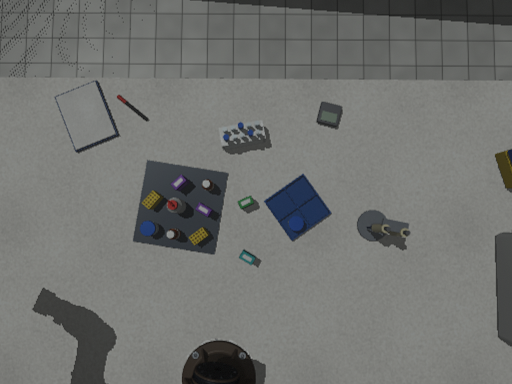

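View pics/side0.png

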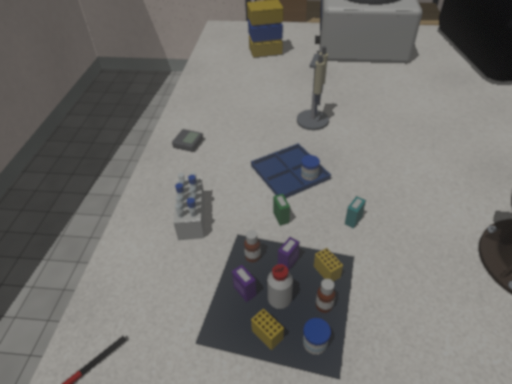

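The top view shows the pot already in the tray's lower compartment, at about (297,224). The mat holds racks at (152,200) and (199,237), bottles at (208,185) and (173,234), cartridges at (180,183) and (205,210), a pot at (149,229), and the wash bottle at (175,205). The green and turquoise look-alikes are at (246,203) and (248,257).

```bash
cat > h.py <<'E'
import cv2,numpy as np
from rig import get_image,camera_model,telemetry
def ray(c,uv,z):
    R=np.array(c["R"]);t=np.array(c["t"]);f=192/np.tan(np.radians(float(c["vertical_fov"]))/2)
    uv=np.atleast_2d(uv).astype(float)
    d=np.c_[(uv[:,0]-c["cx"])/f,(uv[:,1]-c["cy"])/f,np.ones(len(uv))]@R
    o=-R.T@t
    return o+d*((z-o[2])/d[:,2])[:,None]
def cloud(c,d):
    v,u=np.mgrid[:384,:512];f=192/np.tan(np.radians(float(c["vertical_fov"]))/2)
    P=np.dstack([(u-c["cx"])/f*d,(v-c["cy"])/f*d,d])
    return (P-np.array(c["t"]))@np.array(c["R"])
def mask(p,n):
    h=cv2.cvtColor(p,cv2.COLOR_BGR2HSV)
    lo,hi={"blue":((105,120,30),(125,255,255)),"yellow":((18,120,60),(35,255,255)),"purple":((128,70,40),(160,255,255)),"amber":((4,90,30),(17,255,200))}[n]
    return cv2.inRange(h,lo,hi)
def blobs(m,amin):
    cs,_=cv2.findContours(m,cv2.RETR_EXTERNAL,cv2.CHAIN_APPROX_NONE)
    return [c for c in cs if cv2.contourArea(c)>amin]
E
python3 - <<'E'
from h import *
z=np.load("top0.npz");p,d=z["p"],z["d"];P=cloud(z,d)
for n,h in(("blue",18),("yellow",50),("purple",64)):
    for c in blobs(mask(p,n),25):
        w=ray(z,c[:,0],h)[:,:2].astype(np.float32); r=cv2.minAreaRect(w)
        m=np.zeros(p.shape[:2],np.uint8);cv2.drawContours(m,[c],-1,1,-1)
        print(n,np.round(c[:,0].mean(0)),[np.round(x,1) for x in r],np.round(np.percentile(P[m>0][:,2],[5,50,95])))
w=camera_model("wrist");s=telemetry.sense();print(w)
o=-np.array(w["R"]).T@w["t"];print(o-s["eef_pos"])
E
python3 -m creep '{"claw":[0],"slide":[[0,0,0]],"twist":[[0,0,0.1]]}'
```

```text
blue [147. 228.] [array([472.8, 235.6]), array([44.8, 45.3]), np.float64(0.5)] [48. 53. 56.]
blue [298. 207.] [array([ 545.3, -246.1]), array([152.3, 152.7]), np.float64(35.7)] [-1.  4. 53.]
yellow [198. 236.] [array([450.6,  66. ]), array([31.9, 53.5]), np.float64(37.4)] [43. 49. 52.]
yellow [151. 199.] [array([563.3, 217.1]), array([31.3, 54.3]), np.float64(51.2)] [44. 48. 52.]
yellow [505. 169.] [array([ 665.9, -898. ]), array([113.1,  40.1]), np.float64(14.5)] [ 8. 30. 55.]
purple [203. 209.] [array([533.8,  49.9]), array([46.4, 27.5]), np.float64(59.7)] [23. 62. 66.]
purple [179. 183.] [array([615. , 125.3]), array([35.5, 46. ]), np.float64(45.7)] [22. 62. 66.]
{'vertical_fov': 62.53408358081781, 'cx': 257.3921905287129, 'cy': 190.35153219081272, 'R': array([[-0.41094454, -0.91165851,  0.00182669],
       [-0.86649625,  0.39120821,  0.31006512],
       [-0.28338813,  0.12583675, -0.95071356]]), 't': array([673.77117154, -39.78902816, 392.74523973])}
[ 76.28840159 -34.4959389  147.76977086]
time: 0.2
eef_pos: [277.5, 615.0, 236.9]
orientation: [3.14, -0.0, -0.529]
wrist_force: [-0.3, -0.4, -1.0]
width: 88.3
```

```bash
cat > plan.py <<'E'
import sys,numpy as np
from rig import telemetry
s=telemetry.sense();x,y,z,yaw=map(float,sys.argv[1:5]);p=s["eef_pos"];c=np.degrees(s["orientation"][2])
dy=(yaw-c+180)%360-180;t=np.radians(yaw)
D=np.array([x,y,z])-p;ex=np.array([np.cos(t),np.sin(t),0]);ey=np.array([np.sin(t),-np.cos(t),0])
print("t",round(float(s["time"]),2),"pos",p.round(1),"rpy",np.degrees(s["orientation"]).round(2),"w",round(s["width"],1),"F",s["wrist_force"].round(1))
u=np.array([D@ex,D@ey,-D[2]])/100
print("twist z",round(-dy/60,3),"rows",round(abs(dy)/8.5,1)," then slide",u.round(3),"rows",round(np.linalg.norm(u)/.48,1))
E
python3 plan.py 460 66 200 37.4
```

```text
t 0.2 pos [277.5 615.  236.9] rpy [ 1.7994e+02 -1.0000e-02 -3.0320e+01] w 88.3 F [-0.3 -0.4 -1. ]
twist z -1.129 rows 8.0  then slide [-1.884  5.47   0.369] rows 12.1
```

```bash
python3 -m creep '{"claw":[0,0,0,0,0,0,0,0,0,0,0,0,0,0,0,0,0,0,0,0],"slide":[[0,0,0],[0,0,0],[0,0,0],[0,0,0],[0,0,0],[0,0,0],[0,0,0],[0,0,0],[-0.157,0.455,0.03],[-0.157,0.455,0.03],[-0.157,0.455,0.03],[-0.157,0.455,0.03],[-0.157,0.455,0.03],[-0.157,0.455,0.03],[-0.157,0.455,0.03],[-0.157,0.455,0.03],[-0.157,0.455,0.03],[-0.157,0.455,0.03],[-0.157,0.455,0.03],[-0.157,0.455,0.03]],"twist":[[0,0,-0.141],[0,0,-0.141],[0,0,-0.141],[0,0,-0.141],[0,0,-0.141],[0,0,-0.141],[0,0,-0.141],[0,0,-0.141],[0,0,0],[0,0,0],[0,0,0],[0,0,0],[0,0,0],[0,0,0],[0,0,0],[0,0,0],[0,0,0],[0,0,0],[0,0,0],[0,0,0]]}' 20
python3 -m creep '{"claw":[0,0,0],"slide":[[0,0,0],[0,0,0],[0,0,0]],"twist":[[0,0,0],[0,0,0],[0,0,0]]}'
python3 - <<'E'
from h import *
c=camera_model("wrist");p,d=get_image("wrist");cv2.imwrite("pics/w1.png",p);P=cloud(c,d)
np.savez("w1.npz",p=p,d=d,**c)
for n,h in(("yellow",50),("purple",64),("amber",40)):
    for k in blobs(mask(p,n),150):
        m=np.zeros(p.shape[:2],np.uint8);cv2.drawContours(m,[k],-1,1,-1)
        Q=P[m>0];zt=np.percentile(Q[:,2],95);T=Q[abs(Q[:,2]-h)<6][:,:2].astype(np.float32)
        print(n,k[:,0].mean(0).round(),zt.round(1),[np.round(x,1) for x in cv2.minAreaRect(T)] if len(T) else "")
# white bottle caps by height: points at z 76-86
M=((P[...,2]>77)&(P[...,2]<90)&(d>0)).astype(np.uint8)*255
for k in blobs(M,60):
    w=ray(c,k[:,0],82)[:,:2].astype(np.float32);print("cap?",k[:,0].mean(0).round(),np.round(cv2.minEnclosingCircle(w)[0],1),round(cv2.minEnclosingCircle(w)[1],1))
E
python3 plan.py 450.6 66 34 37.4
```

```text
time: 2.2
eef_pos: [459.6, 65.2, 201.6]
orientation: [-3.142, -0.0, 0.653]
wrist_force: [1.9, -0.4, -0.6]
width: 87.6
time: 2.5
eef_pos: [459.4, 67.4, 201.5]
orientation: [-3.141, 0.0, 0.653]
wrist_force: [0.1, 0.9, -0.2]
width: 87.6
yellow [372. 342.] 287.0 
yellow [424. 292.] 278.2 
yellow [ 91. 292.] 278.2 
yellow [252. 181.] 51.8 [array([449.,  67.]), array([31.8, 54. ]), np.float64(37.5)]
yellow [194.   3.] 47.4 [array([535.3, 219.5]), array([ 1.6, 10.7]), np.float64(42.2)]
purple [319. 127.] 66.0 [array([531.8,  50.1]), array([46.3, 26.2]), np.float64(59.7)]
purple [309.   7.] 63.9 [array([603.6, 123.9]), array([ 3.9, 37.3]), np.float64(37.8)]
amber [191. 128.] 60.8 [array([468. , 144.1]), array([19.3,  0. ]), np.float64(-102.6)]
amber [382.  63.] 60.7 [array([606.7,  51.3]), array([32.3, 11.4]), np.float64(22.3)]
cap? [180. 136.] [455.2 146.7] 12.2
cap? [401.  61.] [609.7  41.6] 12.9
cap? [251.  51.] [543.7 138.4] 22.3
t 2.55 pos [459.4  67.9 201.6] rpy [-179.99   -0.     37.46] w 87.9 F [-0.1 -0.6 -0.4]
twist z 0.001 rows 0.0  then slide [-0.081 -0.038  1.676] rows 3.5
```

View pics/w1.png

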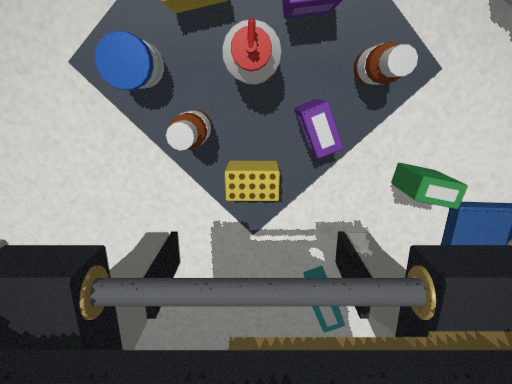

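The wrist view shows the near rack at (252,181), a cartridge at (319,127), bottles at (190,130) and (400,60), and the wash bottle at (251,50). The sizes and heights match the given values. I'll grip the rack at (449,67) along its long side first.

```bash
python3 -m creep '{"claw":[0,0,0,0,0,0,0,0,1,1,1,1,1,1,1,1],"slide":[[-0.09,-0.05,0],[0,0,0.4],[0,0,0.4],[0,0,0.4],[0,0,0.3],[0,0,0.176],[0,0,0],[0,0,0],[0,0,0],[0,0,0],[0,0,0],[0,0,0],[0,0,0],[0,0,0],[0,0,0],[0,0,0]],"twist":[[0,0,0],[0,0,0],[0,0,0],[0,0,0],[0,0,0],[0,0,0],[0,0,0],[0,0,0],[0,0,0],[0,0,0],[0,0,0],[0,0,0],[0,0,0],[0,0,0],[0,0,0],[0,0,0]]}' 20; python3 plan.py 598 -255 140 35.7
```

```text
time: 4.15
eef_pos: [449.5, 65.6, 34.3]
orientation: [3.142, -0.0, 0.653]
wrist_force: [-1.5, 0.5, 5.8]
width: 54.0
t 4.15 pos [449.5  65.6  34.3] rpy [ 1.80e+02 -2.00e-02  3.74e+01] w 54.0 F [-1.5  0.5  5.8]
twist z 0.028 rows 0.2  then slide [-0.665  3.47  -1.057] rows 7.7
```

```bash
python3 -m creep '{"claw":[1,1,1,1,1,1,1,1,1,1,1,1,1,1,1],"slide":[[0,0,-0.2],[0,0,-0.4],[0,0,-0.46],[0,0,0],[-0.083,0.434,0],[-0.083,0.434,0],[-0.083,0.434,0],[-0.083,0.434,0],[-0.083,0.434,0],[-0.083,0.434,0],[-0.083,0.434,0],[-0.084,0.432,0],[0,0,0],[0,0,0],[0,0,0]],"twist":[[0,0,0],[0,0,0],[0,0,0],[0,0,0.028],[0,0,0],[0,0,0],[0,0,0],[0,0,0],[0,0,0],[0,0,0],[0,0,0],[0,0,0],[0,0,0],[0,0,0],[0,0,0]]}'
python3 - <<'E'
from h import *
c=camera_model("wrist");p,d=get_image("wrist");cv2.imwrite("pics/w2.png",p);P=cloud(c,d)
np.savez("w2.npz",p=p,d=d,**c)
m=(mask(p,"blue")>0)&(d>0)&(P[...,2]<24)&(P[...,2]>-8)
ks=blobs(cv2.morphologyEx(m.astype(np.uint8)*255,cv2.MORPH_CLOSE,np.ones((5,5))),500)
for k in ks:
    u=k[:,0]; w=P[u[:,1],u[:,0]]; w=w[abs(w[:,2]-18)<6][:,:2].astype(np.float32)
    print([np.round(x,1) for x in cv2.minAreaRect(ray(c,u,18)[:,:2].astype(np.float32))],len(w), [np.round(x,1) for x in cv2.minAreaRect(w)] if len(w) else "")
E
python3 plan.py 598 -255 34 35.7
```

```text
time: 5.65
eef_pos: [597.3, -254.5, 139.3]
orientation: [-3.141, 0.001, 0.623]
wrist_force: [-0.2, -0.0, -0.2]
width: 53.9
[array([ 567.5, -230.2]), array([103.7, 155.7]), np.float64(35.7)] 196 [array([ 566.9, -230.4]), array([100.4, 155.7]), np.float64(35.7)]
t 5.7 pos [ 597.5 -254.1  139.8] rpy [-1.7997e+02  2.0000e-02  3.5760e+01] w 53.9 F [-0.6  0.2 -0.8]
twist z 0.001 rows 0.0  then slide [-1.000e-03  1.000e-02  1.058e+00] rows 2.2
```

View pics/w2.png

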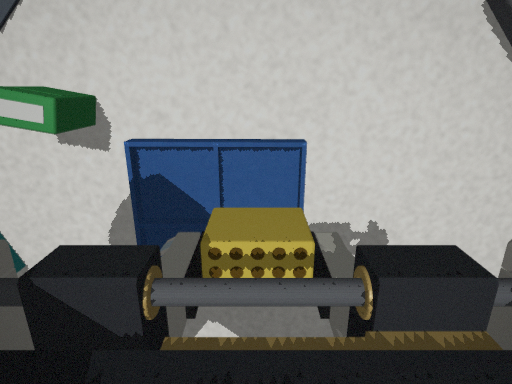

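```bash
python3 -m creep '{"claw":[1,1,1,1,1,1,1,1,0.25,0.25,0.25,0.25,0.25,0.25,0.25],"slide":[[0.012,0.01,0],[0,0,0.3],[0,0,0.4],[0,0,0.2],[0,0,0.1],[0,0,0.05],[0,0,0],[0,0,0],[0,0,0],[0,0,0],[0,0,0],[0,0,-0.1],[0,0,-0.3],[0,0,-0.4],[0,0,-0.2]],"twist":[[0,0,0],[0,0,0],[0,0,0],[0,0,0],[0,0,0],[0,0,0],[0,0,0],[0,0,0],[0,0,0],[0,0,0],[0,0,0],[0,0,0],[0,0,0],[0,0,0],[0,0,0]]}'; python3 plan.py 532.3 50.2 130 59.7;python3 plan.py 532.3 50.2 36 59.7
```

```text
time: 7.2
eef_pos: [600.9, -255.6, 139.4]
orientation: [3.138, -0.003, 0.624]
wrist_force: [0.4, -0.1, -0.4]
width: 65.6
t 7.2 pos [ 600.9 -255.6  139.4] rpy [ 1.7979e+02 -1.5000e-01  3.5750e+01] w 65.6 F [ 0.4 -0.1 -0.4]
twist z -0.399 rows 2.8  then slide [ 2.294 -2.136  0.094] rows 6.5
t 7.2 pos [ 600.9 -255.6  139.4] rpy [ 1.7979e+02 -1.5000e-01  3.5750e+01] w 65.6 F [ 0.4 -0.1 -0.4]
twist z -0.399 rows 2.8  then slide [ 2.294 -2.136  1.034] rows 6.9
```

```bash
python3 -m creep '{"claw":[0.4,0.4,0.4,0.4,0.4,0.4,0.4,0.4,0.4,0.4,0.4,0.4],"slide":[[0,0,0],[0,0,0],[0,0,0],[0.328,-0.305,0],[0.328,-0.305,0],[0.328,-0.305,0],[0.328,-0.305,0],[0.328,-0.305,0],[0.328,-0.305,0],[0.328,-0.306,0],[0,0,0],[0,0,0]],"twist":[[0,0,-0.133],[0,0,-0.133],[0,0,-0.133],[0,0,0],[0,0,0],[0,0,0],[0,0,0],[0,0,0],[0,0,0],[0,0,0],[0,0,0],[0,0,0]]}'; python3 plan.py 532.3 50.2 36 59.7
```

```text
time: 8.4
eef_pos: [531.2, 52.2, 135.9]
orientation: [3.141, -0.001, 1.044]
wrist_force: [-1.1, 0.0, 0.1]
width: 52.5
t 8.4 pos [531.2  52.2 135.9] rpy [ 1.7996e+02 -5.0000e-02  5.9820e+01] w 52.5 F [-1.1  0.   0.1]
twist z 0.002 rows 0.0  then slide [-0.011  0.02   0.999] rows 2.1
```

```bash
python3 -m creep '{"claw":[0.4,0.4,0.4,0.4,0.4,0.4,1,1,1,1,1,1,1],"slide":[[-0.01,0.015,0],[0,0,0.3],[0,0,0.4],[0,0,0.2],[0,0,0.1],[0,0,0],[0,0,0],[0,0,0],[0,0,0],[0,0,0],[0,0,0],[0,0,0],[0,0,0]],"twist":[[0,0,0],[0,0,0],[0,0,0],[0,0,0],[0,0,0],[0,0,0],[0,0,0],[0,0,0],[0,0,0],[0,0,0],[0,0,0],[0,0,0],[0,0,0]]}' 20; python3 plan.py 537.6 -298.5 140 35.7
```

```text
time: 9.7
eef_pos: [532.4, 49.6, 35.8]
orientation: [3.141, -0.001, 1.042]
wrist_force: [-0.1, -0.2, 6.5]
width: 25.9
t 9.7 pos [532.4  49.6  35.8] rpy [ 1.7995e+02 -5.0000e-02  5.9680e+01] w 25.9 F [-0.1 -0.2  6.5]
twist z 0.4 rows 2.8  then slide [-1.989  2.857 -1.042] rows 7.6
```

```bash
python3 -m creep '{"claw":[1,1,1,1,1,1,1,1,1,1,1,1,1,1,1,1],"slide":[[0,0,-0.2],[0,0,-0.4],[0,0,-0.44],[0,0,0],[0,0,0],[0,0,0],[-0.249,0.357,0],[-0.249,0.357,0],[-0.249,0.357,0],[-0.249,0.357,0],[-0.249,0.357,0],[-0.249,0.357,0],[-0.249,0.357,0],[-0.246,0.358,0],[0,0,0],[0,0,0]],"twist":[[0,0,0],[0,0,0],[0,0,0],[0,0,0.133],[0,0,0.133],[0,0,0.133],[0,0,0],[0,0,0],[0,0,0],[0,0,0],[0,0,0],[0,0,0],[0,0,0],[0,0,0],[0,0,0],[0,0,0]]}'; python3 plan.py 537.6 -298.5 36 35.7
```

```text
time: 11.3
eef_pos: [536.6, -299.6, 138.3]
orientation: [-3.141, 0.001, 0.621]
wrist_force: [-0.3, 0.2, -1.4]
width: 25.9
t 11.3 pos [ 536.6 -299.6  138.3] rpy [-1.7995e+02  3.0000e-02  3.5580e+01] w 25.9 F [-0.3  0.2 -1.4]
twist z -0.002 rows 0.0  then slide [ 0.015 -0.003  1.023] rows 2.1
```

```bash
python3 -m creep '{"claw":[1,1,1,1,1,1,1,1,0.55,0.55,0.55,0.55,0.55,0.55,0.55],"slide":[[0.01,-0.005,0],[0,0,0.3],[0,0,0.4],[0,0,0.2],[0,0,0.08],[0,0,0.04],[0,0,0],[0,0,0],[0,0,0],[0,0,0],[0,0,0],[0,0,-0.1],[0,0,-0.3],[0,0,-0.4],[0,0,-0.2]],"twist":[[0,0,0],[0,0,0],[0,0,0],[0,0,0],[0,0,0],[0,0,0],[0,0,0],[0,0,0],[0,0,0],[0,0,0],[0,0,0],[0,0,0],[0,0,0],[0,0,0],[0,0,0]]}'; python3 plan.py 609.7 41 140 60;  python3 - <<'E'
from h import *
p,d=get_image("top");cv2.imwrite("pics/t2.png",cv2.resize(p[130:280,110:420],None,fx=2.5,fy=2.5))
E
```

```text
time: 12.8
eef_pos: [539.1, -298.4, 141.2]
orientation: [3.138, -0.002, 0.624]
wrist_force: [0.0, 0.3, 0.6]
width: 39.5
t 12.8 pos [ 539.1 -298.4  141.2] rpy [ 1.7979e+02 -1.3000e-01  3.5750e+01] w 39.5 F [0.  0.3 0.6]
twist z -0.404 rows 2.9  then slide [ 3.293 -1.085  0.012] rows 7.2
```

View pics/t2.png

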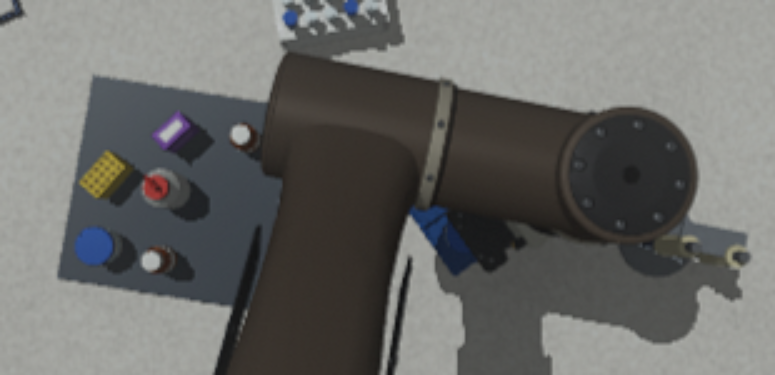

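```bash
python3 plan.py 609.7 41 140 -30;  python3 -m creep '{"claw":[0.45,0.45,0.45,0.45,0.45,0.45,0.45,0.45],"slide":[[0,0,0],[0,0,0],[0,0,0],[0,0,0],[0,0,0],[0,0,0],[0,0,0],[0,0,0]],"twist":[[0,0,0.137],[0,0,0.137],[0,0,0.137],[0,0,0.137],[0,0,0.137],[0,0,0.137],[0,0,0.137],[0,0,0.137]]}';python3 plan.py 609.7 41 140 -30
```

```text
t 12.85 pos [ 540.3 -298.9  143.9] rpy [179.61  -0.25  35.77] w 39.6 F [ 1.7 -0.7  3.6]
twist z 1.096 rows 7.7  then slide [-1.098 -3.29   0.039] rows 7.2
time: 13.65
eef_pos: [537.7, -297.8, 137.6]
orientation: [-3.142, -0.0, -0.53]
wrist_force: [-0.0, -0.2, -0.3]
width: 48.4
t 13.65 pos [ 537.7 -297.8  137.6] rpy [-1.7999e+02 -2.0000e-02 -3.0380e+01] w 48.4 F [-0.  -0.2 -0.3]
twist z -0.006 rows 0.0  then slide [-1.071 -3.294 -0.024] rows 7.2
```

```bash
python3 -m creep '{"claw":[0.45,0.45,0.45,0.45,0.45,0.45,0.45,0.45,0.45,0.45],"slide":[[-0.134,-0.412,0],[-0.134,-0.412,0],[-0.134,-0.412,0],[-0.134,-0.412,0],[-0.134,-0.412,0],[-0.134,-0.412,0],[-0.134,-0.412,0],[-0.134,-0.412,0],[0,0,0],[0,0,0]],"twist":[[0,0,0],[0,0,0],[0,0,0],[0,0,0],[0,0,0],[0,0,0],[0,0,0],[0,0,0],[0,0,0],[0,0,0]]}'
python3 - <<'E'
from h import *
for n in("wrist","top"):
    c=camera_model(n);p,d=get_image(n);P=cloud(c,d)
    M=((P[...,2]>77)&(P[...,2]<88)&(d>0)&(abs(P[...,0]-610)<60)&(abs(P[...,1]-41)<60)).astype(np.uint8)*255
    for k in blobs(M,4):
        e=cv2.minEnclosingCircle(ray(c,k[:,0],82)[:,:2].astype(np.float32));print(n,np.round(e[0],1),round(e[1],1))
z=np.load("top0.npz");P=cloud(z,z["d"]);M=((P[...,2]>74)&(P[...,2]<90)).astype(np.uint8)*255
for k in blobs(M,4):
    e=cv2.minEnclosingCircle(ray(z,k[:,0],82)[:,:2].astype(np.float32));print("t0",np.round(e[0],1),round(e[1],1))
E
python3 plan.py 609.5 41 37 -30
```

```text
time: 14.65
eef_pos: [610.0, 42.3, 137.2]
orientation: [-3.142, -0.0, -0.522]
wrist_force: [-0.7, -0.2, -0.3]
width: 48.3
wrist [611.3  40.4] 12.6
t0 [ 328.9 -881.1] 136.7
t0 [455.3 145. ] 11.5
t0 [544.1 136.1] 22.9
t0 [610.6  39.5] 11.6
t 14.75 pos [609.6  40.7 137.2] rpy [ 1.7999e+02  1.0000e-02 -3.0060e+01] w 47.9 F [ 0.1 -0.6  0.8]
twist z -0.001 rows 0.0  then slide [-0.003 -0.002  1.002] rows 2.1
```

```bash
python3 -m creep '{"claw":[0.45,0.45,0.45,0.45,0.45,0.45,1,1,1,1,1,1,1],"slide":[[0.012,0,0],[0,0,0.3],[0,0,0.4],[0,0,0.2],[0,0,0.1],[0,0,0],[0,0,0],[0,0,0],[0,0,0],[0,0,0],[0,0,0],[0,0,0],[0,0,0]],"twist":[[0,0,0],[0,0,0],[0,0,0],[0,0,0],[0,0,0],[0,0,0],[0,0,0],[0,0,0],[0,0,0],[0,0,0],[0,0,0],[0,0,0],[0,0,0]]}' 20; python3 plan.py 555 -192.5 140 -9.3
```

```text
time: 16.05
eef_pos: [611.9, 40.8, 38.4]
orientation: [-3.14, -0.002, -0.524]
wrist_force: [0.5, -0.9, 7.2]
width: 33.2
t 16.05 pos [611.9  40.8  38.4] rpy [-1.7992e+02 -1.0000e-01 -3.0010e+01] w 33.2 F [ 0.5 -0.9  7.2]
twist z -0.345 rows 2.4  then slide [-0.184  2.394 -1.016] rows 5.4
```

```bash
python3 -m creep '{"claw":[1,1,1,1,1,1,1,1,1,1,1,1,1,1],"slide":[[0,0,-0.2],[0,0,-0.4],[0,0,-0.4],[0,0,0],[0,0,0],[0,0,0],[-0.031,0.399,0],[-0.031,0.399,0],[-0.031,0.399,0],[-0.031,0.399,0],[-0.03,0.399,0],[-0.03,0.399,0],[0,0,0],[0,0,0]],"twist":[[0,0,0],[0,0,0],[0,0,0],[0,0,-0.115],[0,0,-0.115],[0,0,-0.115],[0,0,0],[0,0,0],[0,0,0],[0,0,0],[0,0,0],[0,0,0],[0,0,0],[0,0,0]]}'; python3 plan.py 555 -192.5 38.5 -9.3
```

```text
time: 17.45
eef_pos: [553.5, -193.4, 137.0]
orientation: [-3.141, -0.0, -0.165]
wrist_force: [-0.0, 0.7, -0.8]
width: 33.4
t 17.45 pos [ 553.5 -193.4  137. ] rpy [-179.99   -0.     -9.47] w 33.4 F [-0.   0.7 -0.8]
twist z -0.003 rows 0.0  then slide [ 0.014 -0.012  0.985] rows 2.1
```

```bash
python3 -m creep '{"claw":[1,1,1,1,1,1,1,1,0.47,0.47,0.47,0.47,0.47,0.47,0.47,0.47,0.47,0.47,0.47],"slide":[[0.01,-0.01,0],[0,0,0.3],[0,0,0.4],[0,0,0.18],[0,0,0.07],[0,0,0.035],[0,0,0],[0,0,0],[0,0,0],[0,0,0],[0,0,0],[0,0,-0.1],[0,0,-0.3],[0,0,-0.4],[0,0,-0.4],[0,0,-0.4],[-0.3,0,-0.3],[-0.3,0,0],[0,0,0]],"twist":[[0,0,0],[0,0,0],[0,0,0],[0,0,0],[0,0,0],[0,0,0],[0,0,0],[0,0,0],[0,0,0],[0,0,0],[0,0,0],[0,0,0],[0,0,0],[0,0,0],[0,0,0],[0,0,0],[0,0,0],[0,0,0],[0,0,0]]}'
python3 - <<'E'
from h import *
p,d=get_image("wrist");cv2.imwrite("pics/w3.png",p)
q,d=get_image("side");cv2.imwrite("pics/s3.png",cv2.resize(q[110:370,150:400],None,fx=2.2,fy=2.2))
E
```

```text
time: 19.35
eef_pos: [493.5, -181.7, 230.9]
orientation: [-3.14, -0.003, -0.163]
wrist_force: [0.4, 1.0, 0.1]
width: 46.3
```

View pics/w3.png

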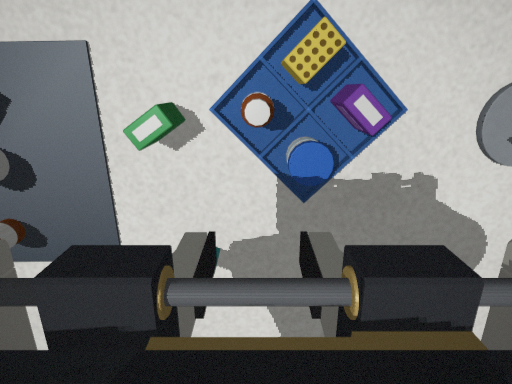

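View pics/s3.png

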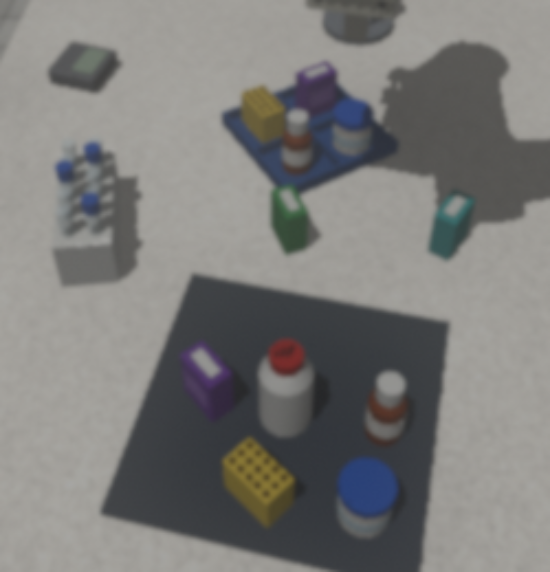

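Both views show the four items upright, one per compartment: rack (313,50), bottle (257,108), cartridge (362,110) and pot (311,160). The spares and bystanders are undisturbed. I'll check the top heights and then hand in.

Run:
```python
from h import *
from rig import order
c=camera_model("wrist");p,d=get_image("wrist");P=cloud(c,d)
for n,(u,v) in dict(rack=(313,50),cart=(366,110),bottle=(258,109),pot=(312,160)).items(): print(n,np.median(P[v-4:v+5,u-4:u+5].reshape(-1,3),0).round(1))
print(order.finish_job(),telemetry.sense()["time"])
```

```text
rack [ 603.1 -253.2   50.8]
cart [ 541.3 -295.4   65.4]
bottle [ 560.1 -193.4   82.5]
pot [ 498.2 -240.3   54.7]
the job is handed in; nothing more can be done
the job is handed in; nothing more can be done
```

The kit tray is complete and the job is handed in, at about 19.4 s of robot time. The tray already held a white pot with a blue lid, so I added a yellow rack, a purple cartridge and an amber bottle, one to each of the other compartments. Each was set down before I opened the gripper.

- **Heights:** measured with the wrist camera, the tops are rack 50.8, cartridge 65.4, bottle 82.5 and pot 54.7 mm. Standing upright on the tray floor they should be 50, 64, 82 and 54 mm, so all agree within 1.5 mm.
- **Placement:** the wrist and side views show one item per compartment.
- **Everything else:** the four spare items (rack, cartridge, bottle, pot) are still upright on the mat. The wash bottle, tube rack and pipette stand look untouched, though the last views show only the pipette stand's foot.
- **Contact:** the arm touched nothing but the items it gripped, and the wrist-force readings I saw stayed below 8 N.

No check failed or disagreed.

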